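Guard interlock check on a bench deburring machine

TASK

Check the guard interlock of the deburring machine: press the green test button all the way down and let it come up again while the machine's blue guard is still shut, then lift the sprung guard, best by its black bar handle, until its white side pointer lines up with the red-tipped index arm on the scale, and hold it there. Finish while still holding the guard steady at the mark with the gripper: it springs shut if let go. Do not press the red stop button, do not shift the index arm, and leave everything else where it stands.

Things in the scene. Friction and masses are not known exactly. Their poses are not given: they have to be found in the camera images.
- test_top (a point): Centre of the top face of the green round push button (32 mm diameter), on a grey box 90 x 90 mm and 50 mm high that stands left or right of the machine. When the button is up this point is 72 mm above the work surface; the button goes straight down.
- test (a joint): Travel of the green button in m: 0 is up, 0.006 is fully down. Sprung: about 1.5 N starts it, 5 N holds it fully down, and it comes up by itself when let go.
- stop_top (a point): Centre of the top face of the red round push button (32 mm diameter), on a yellow box 90 x 90 mm and 50 mm high that stands left or right of the machine. When the button is up this point is 72 mm above the work surface; the button goes straight down.
- stop (a joint): Travel of the red button in m: 0 is up, 0.006 is fully down. Sprung: about 1.5 N starts it, 5 N holds it fully down, and it comes up by itself when let go.
- machine: The deburring machine: fixed grey open tub 220 x 220 mm, 102 mm high, shut by a blue guard plate 212 x 228 mm, 6 mm thick, hinged along the side away from the robot. Origin on the work surface under the tub's centre; x points level from the handle side to the hinge side (away from the robot, yaw up to 0.3 rad), y left, z up. On its right side (-y) stands a scale arc up to 260 mm high.
- guard_hinge (a point): Point on the guard's hinge axis at the middle of its width, 105 mm above the work surface, 100 mm along x from the machine's centre. The frame turns with the guard: y along the hinge axis, x from handle side to hinge, z out of the upper face; parallel to the machine's axes when shut. The guard opens by turning about +y: the handle rises and moves towards the hinge.
- guard_handle (a point): Middle of the guard's black bar handle: round, 12 mm thick, 120 mm long, along y, held by an arm at each end, 47 mm in front of the guard's front edge and 24 mm above its face. Shut: 135 mm above the work surface. In the guard_hinge frame: x -255, y 0, z +30 mm; same axes. The bar can turn within a grip. Lifting takes 3 to 4 N at first, 4 to 7 N at the mark.
- guard: The blue guard with its handle, as one body (0.29 to 0.47 kg); its origin and axes are those of guard_hinge.
- guard_angle (a joint): Opening angle of the guard in rad: 0 shut, limit 1.25. A spring and its weight pull it shut.
- index_tip (a point): Outer end of the index arm, a thin yellow arm with a red end on the machine's right side (-y), pivoting on the guard's hinge axis: 200 mm from it, 142 mm right of the guard's middle. x points from tip to pivot, y along the hinge axis. The guard is at the mark when its x axis is parallel to this x: the white pointer on the guard's right edge lies beside the red end.
- index (a joint): Angle of the index arm in rad, counted as the guard's opening angle: the marked angle is where joint guard_angle equals joint index (between 0.40 and 0.80). Held by friction; it is not to be moved.
- bush_a: Loose steel bushing standing on the work surface, outer diameter 44 mm, 40 mm high; origin at the centre of its underside. A bystander.
- bush_b: Loose steel bushing standing on the work surface, outer diameter 36 mm, 50 mm high; origin at the centre of its underside. A bystander.
- wrench: Loose steel wrench 160 mm long, lying flat; origin at its underside. A bystander.
- oil_can: Loose red can, 56 mm diameter, 110 mm high; origin at the centre of its underside. A bystander.

How it is judged:
On the way, in this order (a step that is already met when the one before it is completed fails the run):
1. the green test button is fully down while the guard is shut (value of joint test above 0.005 m and value of joint guard_angle below 0.06 rad), for 0.05 s.
2. the green button is let up again, the guard still shut (value of joint test below 0.0015 m and value of joint guard_angle below 0.06 rad), for 0.05 s.
3. the guard is held by the gripper at the mark (angle between the x axis of guard_handle and the x axis of index_tip, either way round below 0.06 rad and contact force between the fingers and guard above 2 N), for 0.5 s.
At the end, for the whole second after the job is handed in: The gripper's fingers press on the guard or its handle with more than 2 N, the guard stands within 0.06 rad (3.4 degrees) of the index arm and is still (under 0.08 rad/s), both buttons are up, the index arm has moved less than 8 mm and the bystanders less than 30 mm (all of step 3 and value of joint each of test, stop below 0.0015 m and velocity of joint guard_angle between -0.08 and 0.08 rad/s and distance of index_tip from where it was at the start of the episode below 0.008 m and distance of each of bush_a, bush_b, wrench, oil_can from where it was at the start of the episode below 0.03 m); the arm keeps its last pose, push and grip.
It fails at once if the red stop button was pressed (value of joint stop above 0.003 m).
It fails at once if the index arm was shifted (distance of index_tip from where it was at the start of the episode above 0.008 m).
It fails at once if a bushing, the wrench or the oil can was shifted (distance of any of bush_a, bush_b, wrench, oil_can from where it was at the start of the episode above 0.03 m).
It also fails if it takes over 59 s, if anything falls off the work surface, if the arm or the gripper's body presses on something with over 40 N, if the wrist force passes 120 N, or if a joint passes its speed limit or range.

ROBOT

A 6-joint arm with a two-finger parallel gripper is mounted at the origin on the work surface. World frame = base frame: x ahead of the robot, y to its left, z up, the work surface at z = 0. Lengths are in m, angles in rad, forces in N, time in s.
With the tool pointing down it reaches from about 0.3 to 0.95 m from the base axis. Payload 3.1 kg.
Tool frame: the origin (TCP) lies midway between the tips of the shut fingers; the grasp point (between the pads) lies 19 mm behind it; z points along the fingers, y is the direction in which the jaws open and shut (so a half turn about z gives the same grasp; the last joint's range is limited). The gripper opens to 85 mm and grips with 20 to 120 N. Pads are 22 mm wide; open, the fingers measure 114 mm over their backs; the gripper's body (76 mm by 85 mm) begins 54 mm behind the grasp point. The pads swing forward as they close: fully open they stand 13 mm farther back than shut.
Start: joints at [1.199, 0.308, 1.634, -0, 1.2, -0.07], TCP at [0.186, 0.597, 0.231] pointing down, gripper open.
Joint ranges: [-3.06, 3.06], [-0.79, 1.96], [0.05, 2.63], [-1.19, 4.34], [0.05, 2.64], [-2.94, 2.94]. Speed limits (rad/s): [2.79, 2.79, 3.14, 3.14, 3.14, 3.14].

INTERFACE

Orientations are given as a rotation vector (axis times angle).
In Python, from plant import ctrl gives the robot as it stands.
- The arm moves only by the shell command python3 -m inch 'ROWS' [OPENING]. ROWS is a JSON object of lists of equal length, an entry for each row: "delta_pos": the shift along the tool's x, y, z in cm, a list of three; "rotation": the turn, a rotation vector about the tool's x, y, z in rad, a list of three. In form: {"delta_pos": [[x, y, z], ...], "rotation": [[wx, wy, wz], ...]}. A call has 1 to 12 rows; each row shifts and turns the commanded pose from where the row before left it, along the tool's axes as they then stand; what a row does not reach is not made up. A row lasts 1/8 s, in which the tool goes at most 62.5 mm and 10.7 degrees, less where a joint would pass 70% of its speed; a pose out of reach is approached as far as the arm can. A call is refused whole if a number of a shift passes 6.25 or a number of a turn 0.188, either way. A call with a gripper value outside its range is refused whole. OPENING is the finger opening in cm, from 0 to 8.54, set as the call begins (- or left out, the last holds). The fingers move at their own pace and stop on an object; the grip force is fixed at half the most. Time passes only in rows, so rows that do not move let the fingers close. It gives the time, the measured TCP pose, the force and the opening at its end, in the units of the state.
- ctrl.get_obs(): the state, without advancing time (a new reading comes with each control period).
- ctrl.get_image(name): name is "scene" or "side" or "wrist"; returns a dict with "pixels" (480x640x3 uint8, red, green, blue), "depth" (480x640 float32, m along the optical axis (not along the pixel's ray), 0 where there is no reading), "camera_matrix" (3x3 intrinsics, pixels), "extrinsics" (4x4, takes a point from world to camera coordinates). Camera axes: x right, y down, z forward; pixel columns grow to the right and rows downward; lengths in m; the calibration is good to about 2 mm. A picture is of the moment at which its call begins.
- ctrl.finish_job(): hands the job in, once; it reports no verdict.
Trained networks look in the newest picture that a camera, given by its name, has taken for a name from the list of things; names that differ only in an ending like _2 or _b are one class to them, and where a whole thing is asked for, a point or a joint stands for the part that bears it (a point fixed in the world has none). Each returns a list of dicts, best first, with "confidence" (0 to 1); they miss things now and then, are a little off and sometimes report something else, mostly with a low value. They report only what shows in the picture. A call takes as long as a camera call.
- ctrl.masks_of(camera, name): "mask" (480x640 bool, what is visible of it) and "position" ([column, row] in pixels, amid what is visible of it).
- ctrl.spot_point(camera, name): "position" ([column, row] in pixels: a listed point, or the origin of a listed thing).
The state is a dict: "time_s": time; "joints": joint angles; "joint_vel": joint speeds; "joint_torque": joint torques, N m; "ee_pos": TCP position; "ee_rot": TCP orientation; "contact_force": force on the tool from outside, world axes, zero at the start; "moment": the same for the moment, N m; "gripper_width": finger opening in m.
Only numpy, scipy, OpenCV 4.12 (cv2) and the standard library are available. Lean on these libraries where they do the work, as an engineer would, in place of code of your own. Each camera call takes 0.05 s, during which the arm holds its last target.

## Working session

There is one attempt and no reset: what is moved stays moved. The work goes in short steps, Python scripts to look and compute and a shell command to move; the robot and the scene stay as the last step left them, time stands still between calls to the robot, and variables do not carry over. Pictures are saved under pics/ and viewed, and the job is handed in when it is done.

```bash
ls; mkdir -p pics; cat > h.py <<'E'
import numpy as np, cv2
from plant import ctrl
from scipy.spatial.transform import Rotation as R
def im(n,f=None):
    d=ctrl.get_image(n)
    if f: cv2.imwrite('pics/'+f,d['pixels'][:,:,::-1])
    return d
def back(d,px,depth=None,z=None):
    K=np.array(d['camera_matrix']);E=np.array(d['extrinsics'])
    r=np.linalg.inv(K)@np.array([px[0],px[1],1.0])
    Ri=E[:3,:3].T; o=-Ri@E[:3,3]; v=Ri@r
    if z is not None: return o+v*(z-o[2])/v[2]
    if depth is None:
        c,rw=int(round(px[0])),int(round(px[1])); depth=np.median(d['depth'][rw-1:rw+2,c-1:c+2])
    return o+v*depth
def proj(d,P):
    K=np.array(d['camera_matrix']);E=np.array(d['extrinsics'])
    p=K@(E[:3,:3]@np.array(P)+E[:3,3]); return p[:2]/p[2]
E
python3 - <<'E'
from h import *
np.set_printoptions(precision=4,suppress=True)
o=ctrl.get_obs();print(o['time_s'],o['ee_pos'],o['ee_rot'],o['contact_force'],o['gripper_width'])
for c in ['scene','side']:
    d=im(c,c+'0.png')
    for n,z in [('test_top',.072),('stop_top',.072),('guard_hinge',.105),('guard_handle',.135),('index_tip',None),('machine',0),('oil_can',0),('bush_a',0),('wrench',0)]:
        for r in ctrl.spot_point(c,n)[:2]:
            p=r['position'];print(c,n,np.round(r['confidence'],2),np.array(p),'dep',back(d,p),'z' if z is not None else '',back(d,p,z=z) if z is not None else '')
E
```

```text
pics
0.0 [0.1855 0.596  0.2301] [-0.4723 -3.1054  0.0035] [-0.0108  0.2687 -0.1172] 0.08541723179884797
scene test_top 0.53 [276.9 172.4] dep [ 0.6272 -0.1185  0.2152] z [ 0.4874 -0.3465  0.072 ]
scene stop_top 0.75 [467.5 335.8] dep [0.5363 0.3575 0.0719] z [0.5364 0.3576 0.072 ]
scene guard_hinge 0.56 [261.3 274.8] dep [0.7664 0.0393 0.1076] z [0.7648 0.0364 0.105 ]
scene guard_handle 0.63 [360.7 215.5] dep [0.5113 0.0241 0.1404] z [0.5057 0.0177 0.135 ]
scene index_tip 0.66 [285.1 168. ] dep [ 0.3816 -0.472  -0.0009]  
scene machine 0.59 [303.3 293.8] dep [0.7347 0.1339 0.1108] z [0.6615 0.0273 0.    ]
scene oil_can 0.61 [212.7 210.6] dep [ 0.6803 -0.3463  0.0223] z [ 0.6657 -0.3794  0.    ]
scene bush_a 0.57 [429.3 292.2] dep [0.4502 0.1881 0.0126] z [ 0.4382  0.1785 -0.    ]
scene bush_a 0.54 [339.5 216. ] dep [ 0.428  -0.1502  0.017 ] z [ 0.4113 -0.1709  0.    ]
scene wrench 0.82 [402.9 393.8] dep [0.6751 0.3491 0.0059] z [0.6713 0.3458 0.    ]
scene wrench 0.49 [363.  217.5] dep [0.5109 0.0313 0.139 ] z [ 0.366  -0.1308  0.    ]
side test_top 0.55 [308.1 415.9] dep [ 0.4758 -0
[... 280 characters left out ...]
[0.7594 0.0448 0.105 ]
side guard_handle 0.59 [263.4 226.3] dep [0.5125 0.0142 0.1397] z [0.5137 0.0197 0.135 ]
side index_tip 0.79 [334.9 223.7] dep [ 0.608  -0.1154  0.2208]  
side machine 0.88 [330.2 256.5] dep [ 0.6146 -0.0829  0.1126] z [ 0.6596  0.0259 -0.    ]
side oil_can 0.72 [417.4 412. ] dep [ 0.6433 -0.3874  0.0421] z [ 0.6602 -0.3692  0.    ]
side bush_a 0.78 [243.8 356.6] dep [ 0.4145 -0.1821  0.0231] z [ 0.4162 -0.1658  0.    ]
side bush_a 0.68 [216.3 234.8] dep [0.4324 0.1534 0.0272] z [0.435  0.1855 0.    ]
side wrench 0.7 [288.3 177.8] dep [0.6623 0.3439 0.0062] z [0.6648 0.3526 0.    ]
side wrench 0.64 [304.1 413.9] dep [ 0.4712 -0.3465  0.0742] z [ 0.4832 -0.3084  0.    ]
```

View pics/scene0.png

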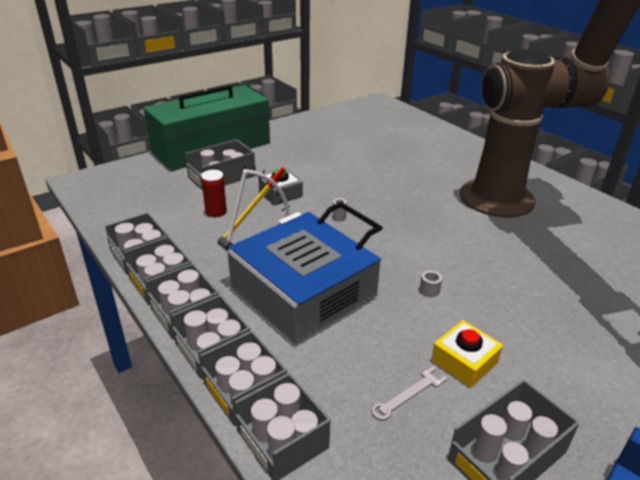

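View pics/side0.png

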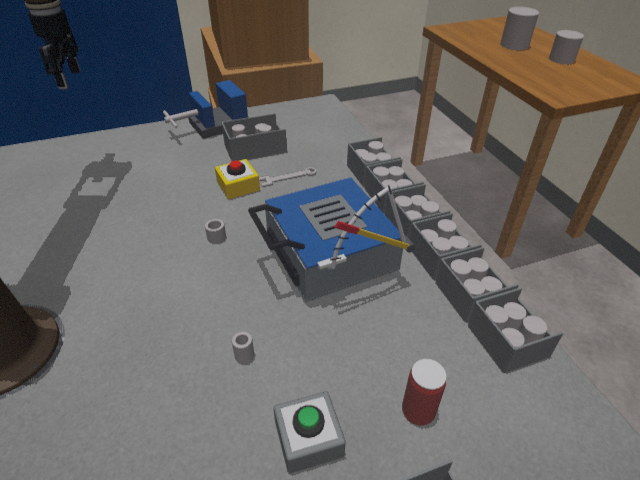

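The scene view shows the red stop on the left at (468,338), the green button partly hidden behind the scale at (280,172), and the handle at (350,215). In the side view the green button is clear at (308,416), the index arm runs from (408,246) to its red end at (340,226), and the bushings are at (216,232) and (243,348). Next I'll refine the positions.

```bash
python3 - <<'E'
from h import *
np.set_printoptions(precision=4,suppress=True)
def cloud(d):
    K=np.array(d['camera_matrix']);E=np.array(d['extrinsics']);D=d['depth']
    v,u=np.indices(D.shape);c=np.stack([(u-K[0,2])/K[0,0]*D,(v-K[1,2])/K[1,1]*D,D],-1)
    return (c-E[:3,3])@E[:3,:3], D>0
for c in ['scene','side']:
    d=im(c);P,ok=cloud(d);px=d['pixels'].astype(int);r,g,b=px[...,0],px[...,1],px[...,2]
    hsv=cv2.cvtColor(d['pixels'],cv2.COLOR_RGB2HSV).astype(int);H,S,V=[hsv[...,i] for i in range(3)]
    inw=ok&(P[...,0]>.35)&(P[...,0]<.9)&(abs(P[...,1])<.5)
    # green
    m=inw&(H>40)&(H<85)&(S>120)&(P[...,2]>.05)&(P[...,2]<.1)
    if m.sum()>5:
        ys,xs=np.nonzero(m);print(c,'green',m.sum(),(xs.min()+xs.max())/2,(ys.min()+ys.max())/2,np.median(P[m],0),(P[m].min(0)+P[m].max(0))/2)
    # blue plate
    m=inw&(H>100)&(H<125)&(S>120)&(abs(P[...,2]-.108)<.012)&(P[...,0]>.45)
    mm=(m*255).astype(np.uint8);cn=max(cv2.findContours(mm,0,2)[0],key=cv2.contourArea)
    pts=P[m][:,:2].astype(np.float32);rect=cv2.minAreaRect(pts);print(c,'plate',rect,np.median(P[m][:,2]))
    # handle dark
    m=inw&(V<60)&(P[...,2]>.125)&(P[...,2]<.15)&(P[...,0]<.6)&(abs(P[...,1]-.02)<.1)
    q=P[m];print(c,'handle',m.sum(),q.min(0),q.max(0))
    s=q[q[:,0]<np.percentile(q[:,0],30)+.004]
    vx=cv2.fitLine(s[:,:2].astype(np.float32),cv2.DIST_HUBER,0,.01,.01).ravel();print('  line',vx, s[:,1].min(),s[:,1].max(),np.median(s,0))
    # index yellow/red
    for nm,mk in [('yel',(H>15)&(H<35)&(S>150)),('red',((H<8)|(H>172))&(S>150))]:
        m=inw&mk&(P[...,2]>.1)&(P[...,1]<-.05)&(P[...,1]>-.2)&(P[...,0]>.5)
        if m.sum()>5:
            q=P[m];o=np.argsort(q[:,2]);print(c,nm,m.sum(),q[o[:5]].mean(0),q[o[-5:]].mean(0),np.median(q,0))
    for n in ['guard','index']:
        for rr in ctrl.masks_of(c,n)[:1]:
            k=rr['mask']&ok;print(c,n,rr['confidence'],rr['position'],P[k].min(0),P[k].max(0))
E
```

```text
scene green 15 280.0 173.0 [ 0.4742 -0.3405  0.0685] [ 0.4758 -0.3452  0.0666]
scene plate ((0.6610007286071777, 0.02607676386833191), (0.21363858878612518, 0.23490123450756073), 4.872930526733398) 0.10997000216846524
scene handle 376 [ 0.5006 -0.0475  0.1252] [0.5671 0.0868 0.143 ]
  line [ 0.0547 -0.9985  0.5117  0.0166] -0.046372420729242546 0.08386548669383313 [0.5111 0.0308 0.1384]
scene yel 217 [ 0.7663 -0.1055  0.1142] [ 0.64   -0.1156  0.2029] [ 0.6977 -0.1102  0.1615]
scene red 91 [ 0.6461 -0.1131  0.1915] [ 0.6178 -0.1161  0.2219] [ 0.628  -0.1147  0.2102]
scene guard 0.63 [308.5, 257.3] [ 0.3488 -0.2466 -0.0052] [0.7743 0.1503 0.143 ]
scene index 0.88 [250.5, 203.6] [ 0.4827 -0.3534 -0.0029] [ 0.7847 -0.0775  0.2232]
side green 334 308.0 417.0 [ 0.4755 -0.3521  0.0737] [ 0.4758 -0.3506  0.0712]
side plate ((0.6597122550010681, 0.027199357748031616), (0.2126762717962265, 0.22849342226982117), 4.23805570602417) 0.11318609480861808
side handle 488 [ 0.4975 -0.0512  0.1255] [0.5665 0.0786 0.1455]
  line [ 0.0543 -0.9985  0.5054  0.0147] -0.050944374544498294 0.07548903832519405 [0.5056 0.0154 0.142 ]
side yel 247 [ 0.7629 -0.1072  0.1121] [ 0.6573 -0.1157  0.194 ] [ 0.708  -0.1119  0.1545]
side red 152 [ 0.6475 -0.1173  0.1917] [ 0.6135 -0.1197  0.2259] [ 0.6281 -0.1192  0.2108]
side guard 0.71 [324.3, 218.7] [ 0.4961 -0.1202 -0.0006] [0.8389 0.2837 0.2422]
```

```bash
cat >> h.py <<'E'
def st():
    o=ctrl.get_obs();Rm=R.from_rotvec(o['ee_rot']).as_matrix()
    print('t',o['time_s'],'p',np.round(o['ee_pos'],4),'yaw_y',np.round(np.degrees(np.arctan2(Rm[1,1],Rm[0,1])),2),'z',np.round(Rm[:,2],3),'F',np.round(o['contact_force'],2),'w',round(o['gripper_width'],4),'J',np.round(o['joints'],2));return o,Rm
def need(T):
    o,Rm=st(); print('tool delta cm',np.round(Rm.T@(np.array(T)-np.array(o['ee_pos']))*100,2))
E
python3 -m inch '{"delta_pos": [[0,0,-1],[0,0,-1],[0,0,-1],[0,0,-1],[0,0,-1],[0,0,-1],[0,0,-1],[0,0,-1]], "rotation": [[0,0,0.15],[0,0,0.15],[0,0,0.15],[0,0,0.15],[0,0,0.15],[0,0,0.15],[0,0,0.15],[0,0,0.15]]}' 0
python3 -c "
from h import *
need([.47,.2,.31]);need([.4755,-.3505,.31])"
```

```text
time_s: 2.3
ee_pos: [0.1858, 0.5967, 0.3116]
ee_rot: [2.149, 2.291, -0.0]
contact_force: [0.2, -0.6, -0.3]
gripper_width: 0.0001
t 2.3 p [0.1858 0.5967 0.3116] yaw_y 3.67 z [ 0. -0. -1.] F [ 0.21 -0.58 -0.34] w 0.0001 J [ 1.2   0.25  1.55 -0.    1.35  1.14]
tool delta cm [-41.41  25.82   0.16]
t 2.3 p [0.1858 0.5967 0.3116] yaw_y 3.67 z [ 0. -0. -1.] F [ 0.21 -0.58 -0.34] w 0.0001 J [ 1.2   0.25  1.55 -0.    1.35  1.14]
tool delta cm [-96.38  22.85   0.16]
```

```bash

python3 -m inch '{"delta_pos": [[-3,2.5,0],[-3.5,2.5,0],[-3.5,2.5,0],[-3.5,2.5,0],[-3.5,2.5,0],[-3.5,2.5,0],[-3.5,2.5,0],[-3.5,2.3,0],[-3.5,2,0],[-3.5,1.5,0],[-3.5,1,0],[-3.5,0.5,0]], "rotation": [[0,0,0],[0,0,0],[0,0,0],[0,0,0],[0,0,0],[0,0,0],[0,0,0],[0,0,0],[0,0,0],[0,0,0],[0,0,0],[0,0,0]]}'
python3 -m inch '{"delta_pos": [[-4.5,-0.2,0],[-4.5,-0.2,0],[-4.5,-0.2,0],[-4.5,-0.2,0],[-4.5,-0.2,0],[-4.5,-0.2,0],[-4.5,-0.3,0],[-4.5,-0.3,0],[-4.5,-0.3,0],[-4.5,-0.3,0],[-4.5,-0.3,0],[-4.5,-0.3,0]], "rotation": [[0,0,0],[0,0,0],[0,0,0],[0,0,0],[0,0,0],[0,0,0],[0,0,0],[0,0,0],[0,0,0],[0,0,0],[0,0,0],[0,0,0]]}'
python3 -c "
from h import *
need([.4755,-.3505,.10])"
```

```text
time_s: 3.8
ee_pos: [0.4624, 0.1986, 0.3114]
ee_rot: [2.144, 2.296, 0.001]
contact_force: [-0.1, 0.2, 0.3]
gripper_width: 0.0002
time_s: 5.3
ee_pos: [0.469, -0.3424, 0.3114]
ee_rot: [2.143, 2.296, 0.0]
contact_force: [-0.1, -0.0, -0.4]
gripper_width: -0.0003
t 5.3 p [ 0.469  -0.3424  0.3114] yaw_y 3.94 z [ 0. -0. -1.] F [-0.08 -0.03 -0.43] w -0.0003 J [-0.71  0.16  1.65  0.    1.33 -0.77]
tool delta cm [-0.85  0.58 21.14]
```

```bash

python3 -m inch '{"delta_pos": [[-0.4,0.3,3],[-0.4,0.3,3],[0,0,3],[0,0,3],[0,0,3],[0,0,3],[0,0,0]], "rotation": [[0,0,0],[0,0,0],[0,0,0],[0,0,0],[0,0,0],[0,0,0],[0,0,0]]}'
python3 - <<'E'
from h import *
d=im('side','side1.png');w=im('wrist','wrist1.png')
for c,dd in (('side',d),('wrist',w)):
    r=ctrl.spot_point(c,'test_top')
    if r: print(c,r[0]['confidence'],r[0]['position'],back(dd,r[0]['position'],z=.072))
need([.4755,-.3505,.08])
E
```

```text
time_s: 6.18
ee_pos: [0.4736, -0.3468, 0.1284]
ee_rot: [-2.139, -2.292, 0.001]
contact_force: [0.5, 0.6, 0.2]
gripper_width: 0.0001
side 0.7 [308.4, 415.1] [ 0.47698446 -0.34932512  0.072     ]
wrist 0.62 [321.8, 264.7] [ 0.47824952 -0.3509701   0.072     ]
t 6.375 p [ 0.4768 -0.3495  0.1331] yaw_y 3.95 z [ 0.003 -0.002 -1.   ] F [ 0.18 -0.25  0.71] w 0.0002 J [-0.71  0.35  1.79  0.    0.99 -0.78]
tool delta cm [-0.08 -0.15  5.31]
```

```bash
cd pics; python3 -c "
import cv2,numpy as np
a=cv2.imread('side1.png');b=cv2.imread('wrist1.png')
cv2.imwrite('c1.png',np.hstack([cv2.resize(a[240:480,150:470],(400,300)),cv2.resize(b,(400,300))]))"
```

```text
(no output)
```

View pics/c1.png

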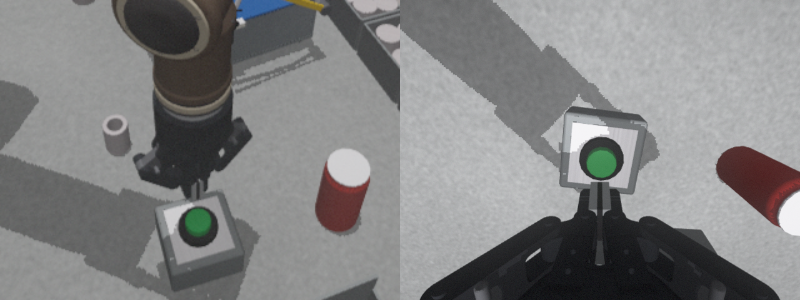

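The fingers are centred over the green button: left half shows it at about (198,222), right half at (601,160). The oil can and bushing are clear. Pressing now.

```bash

python3 -m inch '{"delta_pos": [[0,0,2],[0,0,2],[0,0,1.6],[0,0,0.4],[0,0,0.3],[0,0,0.2],[0,0,0.2],[0,0,0]], "rotation": [[0,0,0],[0,0,0],[0,0,0],[0,0,0],[0,0,0],[0,0,0],[0,0,0],[0,0,0]]}'
python3 -c "
from h import *
st()"
```

```text
time_s: 7.38
ee_pos: [0.4755, -0.3483, 0.066]
ee_rot: [-2.143, -2.296, 0.0]
contact_force: [-4.7, 2.4, 10.6]
gripper_width: 0.0002
t 7.375 p [ 0.4755 -0.3483  0.066 ] yaw_y 3.96 z [-0.001  0.001 -1.   ] F [-4.73  2.36 10.63] w 0.0002 J [-0.71  0.45  1.82 -0.    0.88 -0.78]
```

```bash

python3 -m inch '{"delta_pos": [[0,0,0.1],[0,0,0],[0,0,0]], "rotation": [[0,0,0],[0,0,0],[0,0,0]]}'
python3 - <<'E'
from h import *
d=im('side','side2.png');cv2.imwrite('pics/c2.png',cv2.resize(d['pixels'][300:480,200:440,::-1],(800,600)))
E
python3 -m inch '{"delta_pos": [[0,0,-0.5],[0,0,-1],[0,0,-1.5],[0,0,-4],[0,0,-4.5],[0,0,-4.5],[0,0,-4.5],[0,0,-3]], "rotation": [[0,0,0],[0,0,0],[0,0,0],[0,0,0],[0,0,0],[0,0,0],[0,0,0],[0,0,0]]}' 6
python3 - <<'E'
from h import *
d=im('side','side3.png');cv2.imwrite('pics/c3.png',cv2.resize(d['pixels'][300:480,200:440,::-1],(800,600)))
need([.507,.016,.28])
E
```

```text
time_s: 7.75
ee_pos: [0.4755, -0.3484, 0.0659]
ee_rot: [-2.142, -2.296, 0.0]
contact_force: [-7.0, 5.4, 14.9]
gripper_width: -0.0003
time_s: 8.8
ee_pos: [0.4762, -0.3491, 0.3018]
ee_rot: [2.141, 2.294, 0.0]
contact_force: [0.4, -0.3, -0.3]
gripper_width: 0.06
t 8.85 p [ 0.4778 -0.3505  0.3061] yaw_y 3.96 z [ 0.008 -0.007 -1.   ] F [ 1.28 -0.73  2.32] w 0.0601 J [-0.71  0.18  1.64 -0.    1.31 -0.78]
tool delta cm [36.38  5.42  2.37]
```

View pics/c2.png

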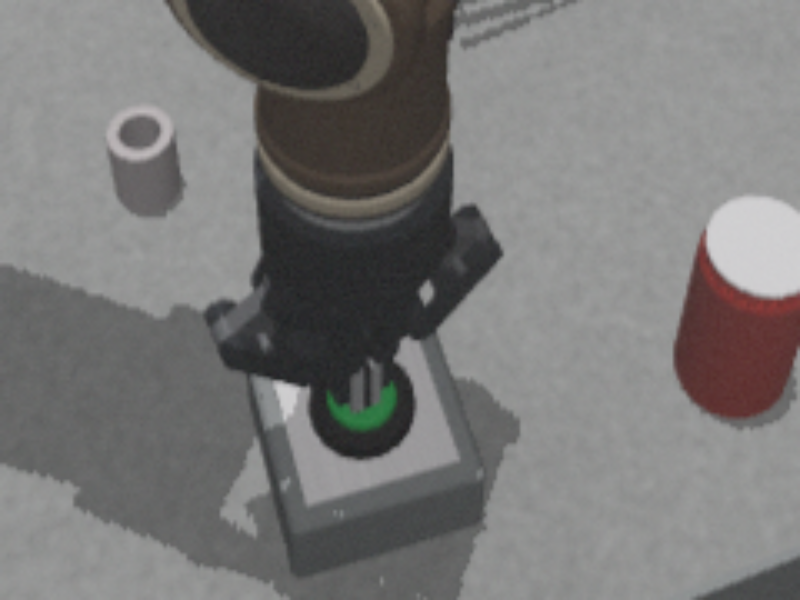

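View pics/c3.png

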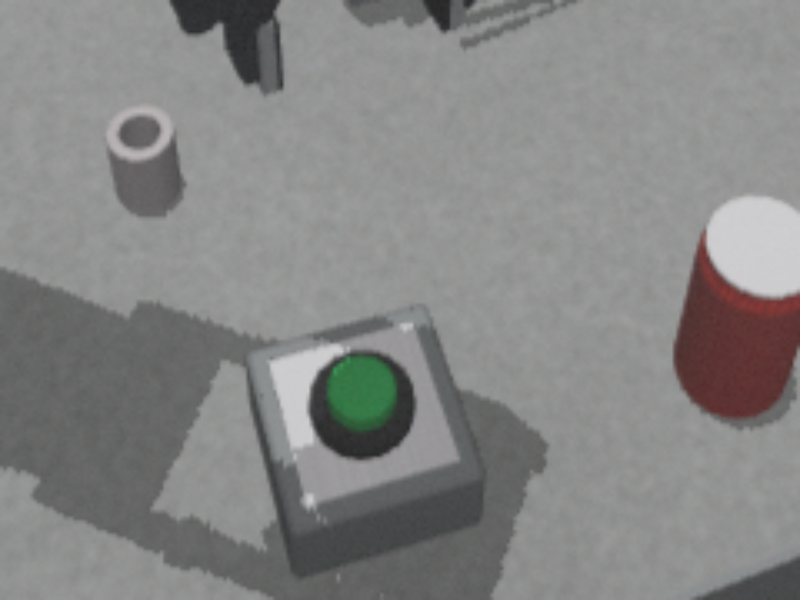

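The first picture shows the button down inside its collar at (362,405). In the second it is up again at (362,392) with the gripper clear. Moving to the handle.

```bash

python3 -m inch '{"delta_pos": [[2,0.5,0],[3.5,0.5,0],[3.5,0.5,0],[3.5,0.5,0],[3.5,0.5,0],[3.5,0.5,0],[3.5,0.5,0],[3.5,0.5,0],[3.5,0.5,0],[3.5,0.5,0],[2.9,0.4,0],[0,0,0]], "rotation": [[0,0,0],[0,0,0],[0,0,0],[0,0,0],[0,0,0],[0,0,0],[0,0,0],[0,0,0],[0,0,0],[0,0,0],[0,0,0],[0,0,0]]}'
python3 - <<'E'
from h import *
for c in ['wrist','side']:
    w=im(c,c+'4.png')
    for n,z in (('guard_handle',.135),('guard_hinge',.105)):
        r=ctrl.spot_point(c,n)
        for q in r[:2]: print(c,n,round(q['confidence'],2),q['position'],back(w,q['position'],z=z))
need([.507,.016,.116])
E
```

```text
time_s: 10.35
ee_pos: [0.5024, 0.021, 0.2959]
ee_rot: [-2.136, -2.298, 0.004]
contact_force: [0.4, -0.6, -0.6]
gripper_width: 0.0603
wrist guard_handle 0.61 [324.9, 221.7] [0.5087241 0.0165267 0.135    ]
wrist guard_hinge 0.73 [582.3, 209.7] [0.76401886 0.03901737 0.105     ]
side guard_handle 0.78 [264.7, 227.5] [0.51512366 0.0153223  0.135     ]
side guard_hinge 0.72 [370.1, 204.8] [0.75806162 0.04605037 0.105     ]
t 10.65 p [0.5041 0.0176 0.2979] yaw_y 3.88 z [-0.001 -0.    -1.   ] F [-0.09 -0.62 -0.35] w 0.0602 J [-0.05  0.01  1.84 -0.    1.29 -0.12]
tool delta cm [-0.18  0.29 18.19]
```

View pics/wrist4.png

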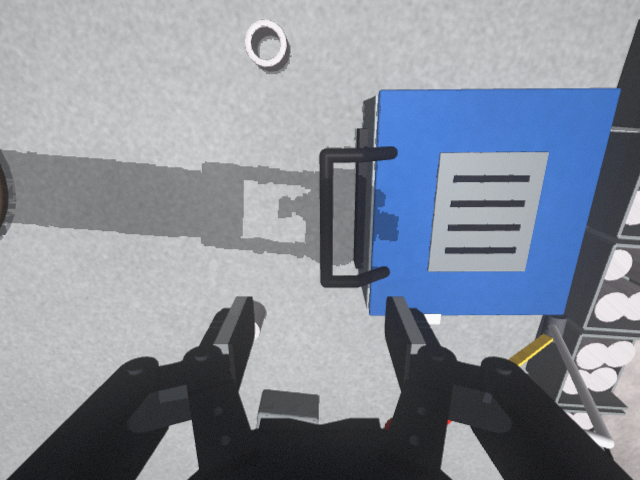

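The wrist view shows the black bar between the fingers, its centre at (326,217), with room on both sides. Lowering onto it.

```bash

python3 -m inch '{"delta_pos": [[-0.1,0.2,2.5],[0,0.2,2.5],[0,0,2.5],[0,0,2.5],[0,0,2.5],[0,0,2.5],[0,0,2],[0,0,1.2],[0,0,0]], "rotation": [[0,0,0],[0,0,0],[0,0,0],[0,0,0],[0,0,0],[0,0,0],[0,0,0],[0,0,0],[0,0,0]]}'
python3 - <<'E'
from h import *
im('wrist','wrist5.png')
need([.508,.016,.116])
E
```

```text
time_s: 11.78
ee_pos: [0.5078, 0.0172, 0.1155]
ee_rot: [-2.143, -2.295, 0.002]
contact_force: [0.3, 0.6, -0.0]
gripper_width: 0.0601
t 11.825 p [0.5086 0.0173 0.1163] yaw_y 3.92 z [-0. -0. -1.] F [0.42 0.66 1.27] w 0.0595 J [-0.05  0.23  1.99 -0.    0.92 -0.12]
tool delta cm [-0.12 -0.07  0.03]
```

View pics/wrist5.png

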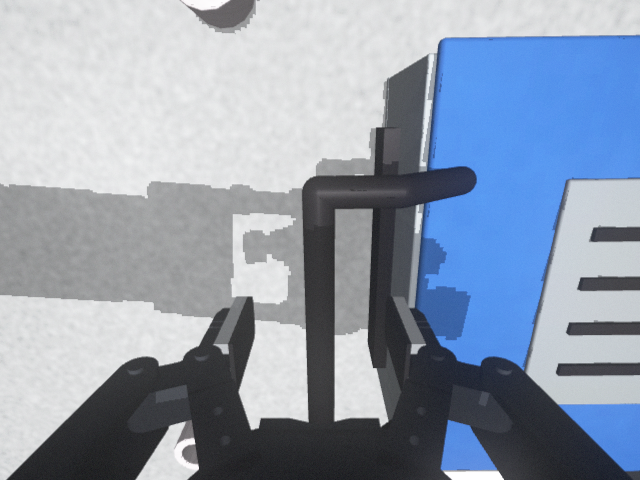

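The bar runs at column 320, between the pads at columns 240 and 400. Closing the fingers.

```bash

python3 -m inch '{"delta_pos": [[0,0,0],[0,0,0],[0,0,0],[0,0,0],[0,0,0],[0,0,0]], "rotation": [[0,0,0],[0,0,0],[0,0,0],[0,0,0],[0,0,0],[0,0,0]]}' 0
python3 - <<'E'
from h import *
st()
o=ctrl.get_obs();p=np.array(o['ee_pos'])
a0=np.arctan2(.03,.255);r=np.hypot(.255,.03)
for th in np.arange(.1,.72,.1):
    print(round(th,2),'fwd,up cm',np.round(100*np.array([.255-r*np.cos(a0+th), r*np.sin(a0+th)-.03]),2))
for th in (.62,.64,.66):
    print(round(th,2),'fwd,up cm',np.round(100*np.array([.255-r*np.cos(a0+th), r*np.sin(a0+th)-.03]),2))
E
```

```text
time_s: 12.58
ee_pos: [0.5081, 0.0176, 0.1171]
ee_rot: [-2.142, -2.297, 0.002]
contact_force: [-3.2, -0.3, 5.0]
gripper_width: 0.0101
t 12.575 p [0.5081 0.0176 0.1171] yaw_y 3.99 z [-0.001 -0.    -1.   ] F [-3.18 -0.31  4.96] w 0.0101 J [-0.05  0.23  1.99 -0.    0.92 -0.12]
0.1 fwd,up cm [0.43 2.53]
0.2 fwd,up cm [1.1  5.01]
0.3 fwd,up cm [2.03 7.4 ]
0.4 fwd,up cm [3.18 9.69]
0.5 fwd,up cm [ 4.56 11.86]
0.6 fwd,up cm [ 6.15 13.87]
0.7 fwd,up cm [ 7.93 15.72]
0.62 fwd,up cm [ 6.49 14.26]
0.64 fwd,up cm [ 6.84 14.63]
0.66 fwd,up cm [ 7.19 15.  ]
```

```bash

python3 -m inch '{"delta_pos": [[0,0.18,-1.27],[0,0.25,-1.26],[0,0.31,-1.25],[0,0.36,-1.23],[0,0.43,-1.21],[0,0.5,-1.18],[0,0.55,-1.16],[0,0.6,-1.13],[0,0,0]], "rotation": [[0,0,0],[0,0,0],[0,0,0],[0,0,0],[0,0,0],[0,0,0],[0,0,0],[0,0,0],[0,0,0]]}'
python3 - <<'E'
from h import *
st();im('side','side6.png');im('scene','scene6.png')
E
```

```text
time_s: 13.7
ee_pos: [0.5387, 0.02, 0.2144]
ee_rot: [-2.141, -2.294, 0.005]
contact_force: [-8.6, -0.5, -0.6]
gripper_width: 0.0098
t 13.7 p [0.5387 0.02   0.2144] yaw_y 3.96 z [-0.005  0.    -1.   ] F [-8.6  -0.49 -0.63] w 0.0098 J [-0.04  0.16  1.85  0.    1.13 -0.11]
```

View pics/side6.png

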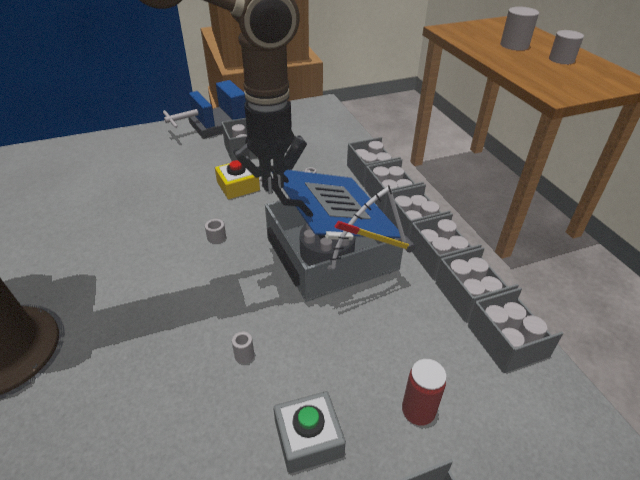

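The guard is lifted to about 0.40 rad and held. Its white pointer at (335,235) is still below the red end at (347,228). I'll carry on to about 0.6.

```bash

python3 -m inch '{"delta_pos": [[0,0.66,-1.10],[0,0.72,-1.07],[0,0.77,-1.03],[0,0.82,-0.98],[0,0,0],[0,0,0]], "rotation": [[0,0,0],[0,0,0],[0,0,0],[0,0,0],[0,0,0],[0,0,0]]}'
cat > meas.py <<'E'
from h import *
import sys
k=sys.argv[1]
o,Rm=st()
ex=np.array([np.cos(.07),np.sin(.07),0]);ey=np.array([-np.sin(.07),np.cos(.07),0])
hg=np.array([.762,.034,.105])
up=o['ee_pos'][2]+.019-.135
print('theta by tcp z',np.arcsin((up+.03)/.2568)-.1171)
def cloud(d):
    K=np.array(d['camera_matrix']);E=np.array(d['extrinsics']);D=d['depth']
    v,u=np.indices(D.shape);c=np.stack([(u-K[0,2])/K[0,0]*D,(v-K[1,2])/K[1,1]*D,D],-1)
    return (c-E[:3,3])@E[:3,:3], D>0
for c in ['scene','side']:
    d=im(c,c+k+'.png');P,ok=cloud(d)
    hsv=cv2.cvtColor(d['pixels'],cv2.COLOR_RGB2HSV).astype(int);H,S,V=[hsv[...,i] for i in range(3)]
    Q=P-hg;X=Q@ex;Y=Q@ey;Z=Q[...,2]
    inw=ok&(abs(Y)<.17)&(X>-.25)&(X<.03)&(Z>-.01)&(Z<.2)
    m=inw&(H>100)&(H<125)&(S>120)&(abs(Y)<.11)
    def fit(m):
        l=cv2.fitLine(np.stack([X[m],Z[m]],1).astype(np.float32),cv2.DIST_HUBER,0,.01,.01).ravel();return round(float(np.arctan(-l[1]/l[0])),3),m.sum()
    print(c,'plate',fit(m))
    m=inw&(Y<-.12)&(((H>15)&(H<35))|(H<8)|(H>172))&(S>150)&(X<-.02)&(Z>.01)
    mr=m&((H<8)|(H>172))
    a=np.arctan2(Z[m],-X[m]);a2=np.arctan2(Z[mr],-X[mr])
    print(c,'index fit',fit(m),'about pivot',np.median(a),'red',np.median(a2),'n',mr.sum(), np.median(Y[m]))
    m=inw&(Y<-.112)&(Y>-.14)&(S<50)&(V>170)&(X<-.1)
    if m.sum()>3: print(c,'white pointer',m.sum(),np.median(np.arctan2(Z[m],-X[m])),np.median(X[m]),np.median(Y[m]),np.median(Z[m]))
    x,y=(230,120) if c=='scene' else (280,170)
    cv2.imwrite('pics/z'+c+k+'.png',cv2.resize(d['pixels'][y:y+105,x:x+140,::-1],(800,600),interpolation=2))
E
python3 meas.py 7
```

```text
time_s: 14.55
ee_pos: [0.5668, 0.0223, 0.2561]
ee_rot: [-2.139, -2.292, 0.008]
contact_force: [-12.4, -0.5, 2.5]
gripper_width: 0.0098
t 14.55 p [0.5668 0.0223 0.2561] yaw_y 3.97 z [-0.008  0.001 -1.   ] F [-12.36  -0.47   2.49] w 0.0098 J [-0.04  0.18  1.74  0.    1.23 -0.11]
theta by tcp z 0.6069070128481396
scene plate (0.584, np.int64(6701))
scene index fit (0.614, np.int64(297)) about pivot 0.6384383329853626 red 0.6320626055630771 n 91 -0.139597991955686
scene white pointer 105 0.6324561241937436 -0.12473135712862647 -0.11700034722552875 0.09276835847738184
side plate (0.584, np.int64(1847))
side index fit (0.614, np.int64(416)) about pivot 0.639182736352726 red 0.630778915913466 n 158 -0.14231738682701128
side white pointer 63 0.641742981014048 -0.12964727227922423 -0.11925442540532942 0.10542901549981577
```

View pics/zside7.png

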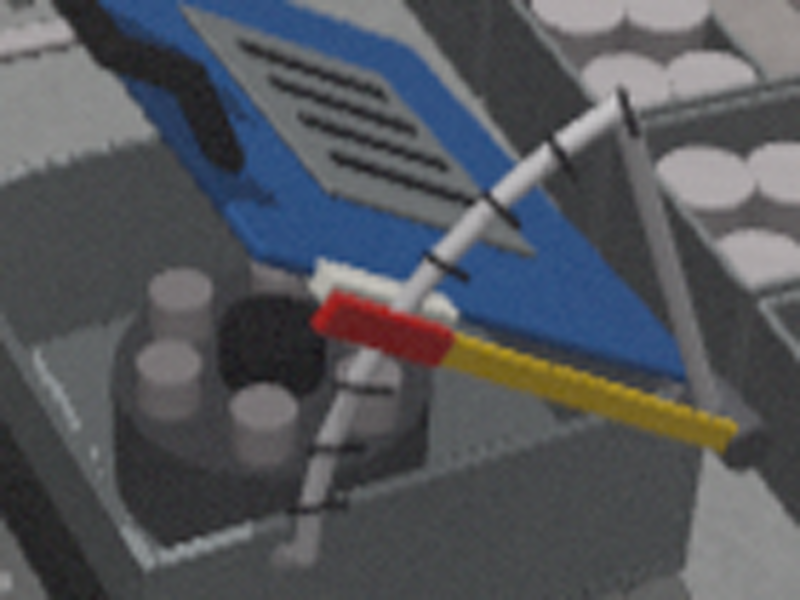

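View pics/zscene7.png

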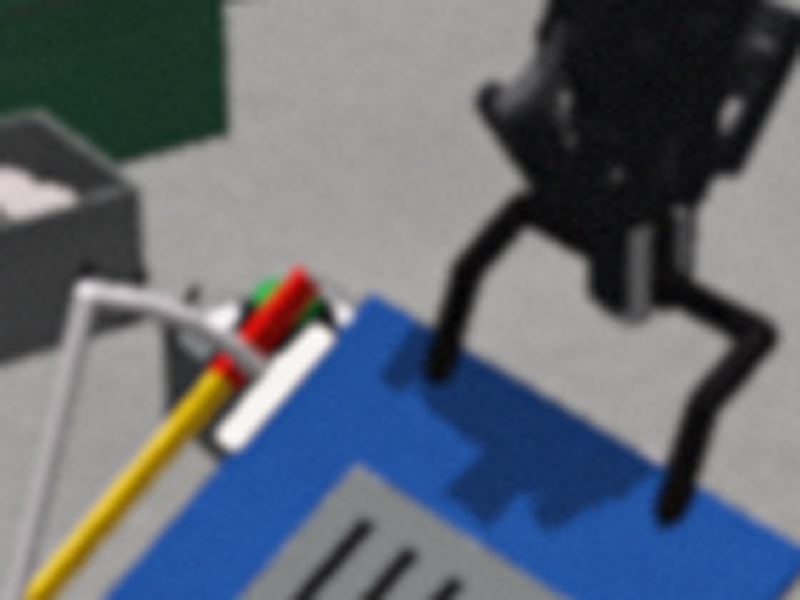

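The plate and index slopes agree in both cameras, 0.584 against 0.614. The TCP-based angle gives the same gap, about 0.03 rad. I'll raise the guard by that much, with less forward travel to ease the 12 N push along the guard.

```bash

python3 -m inch '{"delta_pos": [[0,0.1,-0.25],[0,0.1,-0.25],[0,0.1,-0.2],[0,0,0],[0,0,0],[0,0,0]], "rotation": [[0,0,0],[0,0,0],[0,0,0],[0,0,0],[0,0,0],[0,0,0]]}'
python3 meas.py 8
```

```text
time_s: 15.4
ee_pos: [0.5718, 0.0226, 0.262]
ee_rot: [-2.142, -2.295, 0.002]
contact_force: [-5.5, 1.0, -2.4]
gripper_width: 0.0101
t 15.4 p [0.5718 0.0226 0.262 ] yaw_y 3.95 z [-0.003  0.001 -1.   ] F [-5.52  1.04 -2.4 ] w 0.0101 J [-0.04  0.18  1.73  0.    1.24 -0.11]
theta by tcp z 0.6377458725131212
scene plate (0.615, np.int64(6746))
scene index fit (0.631, np.int64(286)) about pivot 0.6433801662751975 red 0.6386424865592342 n 82 -0.13934891386488868
scene white pointer 103 0.6627606666293635 -0.12121080925632075 -0.11780670830091666 0.09626327681084011
side plate (0.617, np.int64(1641))
side index fit (0.615, np.int64(416)) about pivot 0.6404737583239538 red 0.6316370192269394 n 160 -0.14245769827538537
side white pointer 54 0.6719621732889306 -0.12753674365152923 -0.11905161434831768 0.11076105393399309
```

View pics/zside8.png

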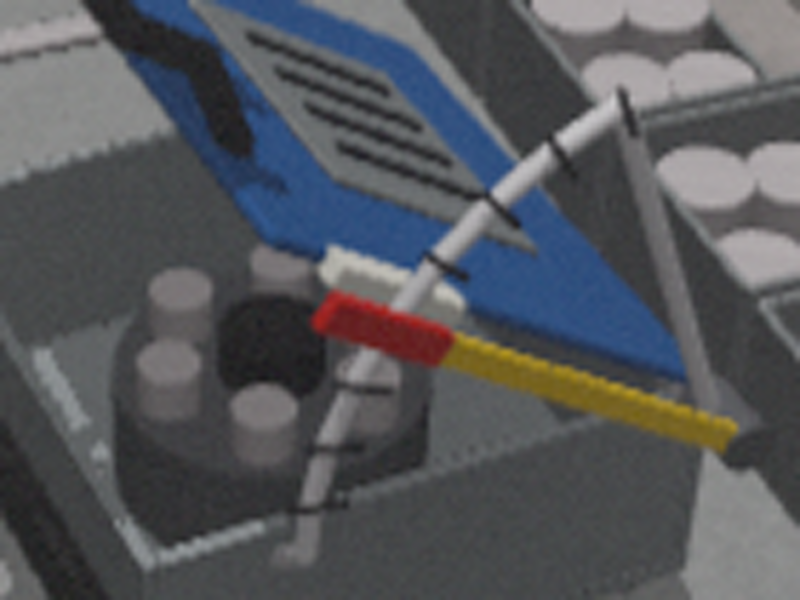

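View pics/side8.png

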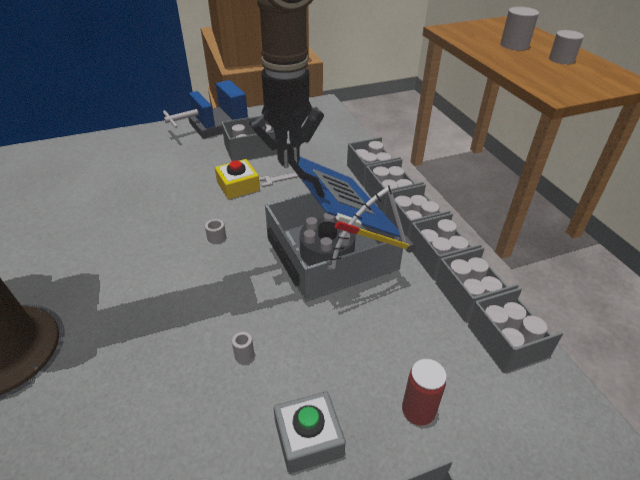

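The white pointer at (395,275) in the crop now lies beside and parallel to the red end at (385,325). Both fits agree at about 0.615. I'll hold for a while, check that everything is still, then hand in.

```bash

python3 -m inch '{"delta_pos": [[0,0,0],[0,0,0],[0,0,0],[0,0,0],[0,0,0],[0,0,0],[0,0,0],[0,0,0]], "rotation": [[0,0,0],[0,0,0],[0,0,0],[0,0,0],[0,0,0],[0,0,0],[0,0,0],[0,0,0]]}'
python3 meas.py 9; python3 - <<'E'
from h import *
a=cv2.imread('pics/side0.png').astype(int);b=cv2.imread('pics/side9.png').astype(int)
for n,(x0,x1,y0,y1) in dict(bush1=(200,232,215,248),bush2=(228,262,328,368),can=(398,450,355,428),wr=(262,285,168,190),red=(215,260,155,195),green=(285,335,395,440)).items():
    print(n,np.abs(a-b)[y0:y1,x0:x1].mean().round(1))
print('vel',np.abs(ctrl.get_obs()['joint_vel']).max())
E
```

```text
time_s: 16.5
ee_pos: [0.5718, 0.0227, 0.262]
ee_rot: [-2.141, -2.295, 0.002]
contact_force: [-6.7, 1.9, -2.5]
gripper_width: 0.0096
t 16.5 p [0.5718 0.0227 0.262 ] yaw_y 3.96 z [-0.003  0.001 -1.   ] F [-6.68  1.95 -2.47] w 0.0096 J [-0.04  0.18  1.73  0.    1.24 -0.11]
theta by tcp z 0.6377664080276534
scene plate (0.614, np.int64(6764))
scene index fit (0.623, np.int64(285)) about pivot 0.6407688169002034 red 0.637266502594034 n 82 -0.1395932553183093
scene white pointer 105 0.6611444594875245 -0.12321224553964645 -0.11774182738389015 0.09633120527627277
side plate (0.616, np.int64(1648))
side index fit (0.614, np.int64(419)) about pivot 0.6396552882182313 red 0.6296393722778924 n 160 -0.14227024120962847
side white pointer 52 0.6726941568948408 -0.12629808555211955 -0.11906037428144278 0.11117941390429754
bush1 6.5
bush2 6.0
can 6.1
wr 6.4
red 5.8
green 6.5
vel 0.0017056494898524347
```

```bash
python3 -c "
from plant import ctrl
print(ctrl.finish_job())"
```

```text
the job is handed in; nothing more can be done
None
```

I pressed the green test button with the guard shut, let it up, then lifted the guard by its bar to the mark. The job was handed in at about 16.6 s with the gripper still holding it there. No verdict was reported.

- **Button:** the fingers pushed it down to 66 mm with about 10–15 N, which matches its full 6 mm travel. The picture afterwards showed it up again.
- **Guard angle:** in the last fits the guard's slope was 0.614 and 0.616 rad in the two cameras, against 0.623 and 0.614 for the index arm. From the gripper height the guard reads 0.638, against about 0.64 for the index arm measured about its pivot. The largest gap was about 0.01 rad.
- **White pointer:** its raw angle about the pivot read 0.66–0.67 rad, higher than the other figures. I put that down to it sitting above the hinge plane. In the picture it lies beside the red end and parallel to it.
- **Stillness and hold:** joint speeds were below 0.002 rad/s, with the fingers closed on the bar at 9.6 mm opening.
- **Bystanders and buttons:** comparing the first and last side pictures showed only image noise around both buttons, both bushings, the oil can and the end of the wrench nearest the red stop. The index arm's measured angle stayed the same to within the noise.

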